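# Open the scale's battery hatch with the slot key

### The arm

A 7-joint arm with a two-finger parallel gripper is mounted at the origin on the work surface; the furniture and walls round the work are solid. World frame = base frame: x ahead of the robot, y to its left, z up, the work surface at z = 0. Lengths are in m, angles in rad, forces in N, time in s.
With the tool pointing down it reaches from about 0.425 to 0.875 m from the base axis. Payload 8.4 kg.
Tool frame: the origin (TCP) lies at the very end of the fingers, on their centre line; the grasp point (between the pads) lies behind it (bot.tcp_to_grasp is the z of the grasp point in the tool frame, in m); z points along the fingers, y is the line along which they close (so a half turn about z gives the same grasp; the last joint's range is limited). The gripper opens to 87 mm and grips with 3 to 60 N. Pads are 19 mm wide; open, the fingers measure 117 mm over their backs; the gripper's body (75 mm by 190 mm) begins 51 mm behind the grasp point.
Start: joints at [1.248, 0.333, 0.04, 1.465, -0.013, 1.343, -0.059], TCP at [0.144, -0.634, 0.223] pointing down, gripper open.
Joint ranges: [-2.58, 2.58], [-0.38, 2.09], [-1.3, 1.39], [0.25, 2.4], [-1.5, 4.64], [0.08, 2.09], [-2.65, 2.65]. Speed limits (rad/s): [2.22, 2.22, 2.79, 2.79, 3.14, 3.14, 3.14].

### API

Orientations are given as a unit quaternion [x, y, z, w].
In Python, from rig import state, optics, ticket, spotter, bot gives the robot as it stands.
- The arm moves only by the tool step_arm, never from a script. Its argument "increments" is a list of rows, each an object with "xyz": the shift along the tool's x, y, z normalised to -1 to 1, where 1 is 0.4 m, a list of three; "spin": the turn about the tool's z normalised to -1 to 1, where 1 is 0.5 rad; "hand": the closure in counts, from 0 (fully open) to 255 (shut). In form: [{"xyz": [tx, ty, tz], "spin": spin, "hand": hand}, ...]. A call has 1 to 5 rows; each row shifts and turns the commanded pose from where the row before left it, along the tool's axes as they then stand; what a row does not reach is not made up. A row lasts 1/8 s, in which the tool goes at most 62.5 mm and 10.7 degrees, less where a joint would pass 70% of its speed; a pose out of reach is approached as far as the arm can. A call with a number of a shift or a turn outside -1 to 1 is refused whole. A call with a gripper value outside its range is refused whole. The fingers move at their own pace and stop on an object; the grip force is fixed at half the most. Time passes only in rows, so rows that do not move let the fingers close. It gives the time, the measured TCP pose, the force, the opening and the grip force at its end, in the units of the state.
- state(): the state, without advancing time (a new reading comes with each control period).
- optics.capture(name): name is "side" or "top"; returns the picture (384x512x3 uint8, red, green, blue); there is no depth.
- optics.camera_params(name): a dict with "fx", "fy", "cx", "cy" (pixels), "origin" and "attitude" of the camera in the world. Camera axes: x right, y down, z forward; pixel columns grow to the right and rows downward; lengths in m; the calibration is good to about 2 mm. A picture is of the moment at which its call begins. camera_params takes no time and is no camera call.
- ticket.job_done(): hands the job in; it is judged then, once.
Trained networks look in the newest picture that a camera, given by its name, has taken for a name from the list of things; names that differ only in an ending like _2 or _b are one class to them, and where a whole thing is asked for, a point or a joint stands for the part that bears it (a point fixed in the world has none). Each returns a list of dicts, best first, with "confidence" (0 to 1); they miss things now and then, are a little off and sometimes report something else, mostly with a low value. They report only what shows in the picture. A call takes as long as a camera call. They do not tell look-alikes from the thing itself.
- spotter.regions_of(camera, query): "region" (384x512 bool, what is visible of it) and "extent" ([left, top, right, bottom] in pixels, round what is visible of it).
- spotter.tip_of(camera, query): "pixel" ([row, column] in pixels: a listed point, or the origin of a listed thing).
The state is a dict: "time_s": time; "joint_positions": joint angles; "joint_vel": joint speeds; "effort": joint torques, N m; "eef_pos": TCP position; "tool_rot": TCP orientation; "wrist_force": force on the tool from outside, world axes, zero at the start; "ft_torque": the same for the moment, N m; "width": finger opening in m; "finger_force": force on a finger pad.
Only numpy, scipy, OpenCV 4.12 (cv2) and the standard library are available. Lean on these libraries where they do the work, as an engineer would, in place of code of your own. Each camera call takes 0.05 s, during which the arm holds its last target. There are 200 camera calls.

### The job

Open the battery hatch of the kitchen scale, which lies face down: set the blade of the key in the slotted fastener, turn it anticlockwise with gentle pressure until the hatch is free, without forcing it against its stop, and let the hatch swing wide open. Use only the key on the scale, keep the fingers off it, and finally put the key back in its wooden stand, upright and fully home. Leave everything else where it stands.

Things in the scene. Friction and masses are not known exactly. Their poses are not given: they have to be found in the camera images.
- scale: Kitchen scale lying on its face for a battery change; it does not slide. Grey slab on a steel plate, 172 x 134 x 38 mm, with four rubber feet 3 mm proud at the corners. Origin: centre of its underside, z up. The white battery hatch (80 x 59 mm, flush at 38 mm) is hinged along y at x = +41 mm; a slotted round fastener is near its free -x end.
- slot (a point): Centre of the top face of the fastener, a steel cap 32 mm across, 7 mm high (shut: x -17, y 0, z 45 mm in the scale's frame; these axes do not turn with it). Slot 23 x 5.4 mm, 6 mm deep. Fully locked it lies along the scale's y; it turns 90 degrees anticlockwise (from above) to a stop. Left 0 to 32 degrees from locked, angle not reported: see it or feel for it with the blade.
- hatch (a joint): Opening angle of the hatch, rad: 0 shut, 1.75 fully open. It comes free when the fastener is about 55 degrees past fully locked (turn it nearly to the stop to be sure, and do not force it there; friction about 0.06 N m holds the fastener where it is left). Free and not held down, a weak damped spring opens it by itself in about 5 s; its slotted end rises to about 80 mm above the scale.
- key: Slot key, 60 g: steel blade 18 mm wide (its x), 2.3 mm thick (its y), 25 mm long, below a grey handle 36 mm wide (x), 14 mm thick (y), 46 mm tall. Origin: centre of the blade's lower end, z up; handle from z = 25 to 71 mm; gripped across its 14 mm. At first it stands in the stand, handle resting on the stand's top, blade in the pocket.
- stand: Light wooden block that does not slide, 56 x 44 x 36 mm, origin at the centre of its underside; the pocket in its top is 28 mm long (x), 8 mm wide (y), 30 mm deep. With the key fully home the key's origin is 11 mm above the stand's origin, x axes parallel (either way round).
- lemon_1: Bystander: a yellow lemon, 71 mm long; origin at the centre of its underside.
- mill_2: Bystander: a small glass salt shaker with a grey cap, 44 mm across, 90 mm tall; origin at the centre of its underside.
- teaspoon_1: Bystander: a steel teaspoon, 132 mm long; origin at the centre of its underside.
- spice_jar_1: Bystander: a spice jar with a red cap, 45 mm across, 106 mm tall; origin at the centre of its underside.
- mug_3: Bystander: a white patterned mug with a handle, 94 mm tall; origin at the centre of its underside.
- candle_1: Bystander: a candle in a glass, 76 mm across, 90 mm tall; origin at the centre of its underside.
Not all that is in view belongs to the job. What is shaped like the scale but red is not meant.

How it is judged:
On the way, in this order (a step that is already met when the one before it is completed fails the run):
1. the blade of the key is down in the fastener's slot (horizontal distance between key and slot below 0.005 m and z of key in the frame of slot below -0.003 m and value of joint hatch below 0.1 rad), for 0.1 s.
2. the hatch has swung wide open (value of joint hatch above 1.4 rad), for 0.2 s.
At the end, for the whole second after the job is handed in: The hatch stands open beyond 1.4 rad; the key stands in its stand, within 10 mm of its centre, its tip less than 14 mm above the stand's underside, tilted less than 0.12 rad, at rest and let go (value of joint hatch above 1.4 rad and horizontal distance between key and stand below 0.01 m and z of key in the frame of stand below 0.014 m and angle between key's own z axis and vertical below 0.12 rad and linear speed of key below 0.02 m/s and contact force between key and the fingers below 0.05 N); the robot touches nothing.
It fails at once if the key is forced: it presses on the scale with more than 90 N, all contacts together (contact force between key and scale above 90 N).
It fails at once if the fingers press on the scale with more than 8 N (contact force between the fingers and scale above 8 N).
It fails at once if a bystander is pushed or carried more than 30 mm (distance of any of lemon_1, mill_2, teaspoon_1, spice_jar_1, mug_3, candle_1 from where it was at the start of the episode above 0.03 m).
It also fails if it takes over 54 s, if anything falls off the work surface, if the arm or the gripper's body presses on something with over 40 N, if the wrist force passes 120 N, or if a joint passes its speed limit or range.

## Working session

There is one attempt and no reset: what is moved stays moved. The work goes in short steps, Python scripts to look and compute and a tool call to move; the robot and the scene stay as the last step left them, time stands still between calls to the robot, and variables do not carry over. Pictures are saved under pics/ and viewed, at most 10 in all, crops included, and the job is handed in when it is done.

Besides the shell and the picture viewer there is one more tool, called after ">>>" as name(argument=value, ...) on one line, values as JSON. step_arm: Moves the arm, as the interface text tells. Scaled input: -1 to 1 covers 0.4 m each way for a shift and 0.5 rad each way for a turn. Its arguments: {"type":"object","properties":{"increments":{"type":"array","items":{"type":"object","properties":{"xyz":{"type":"array","items":{"type":"number"}},"spin":{"type":"number"},"hand":{"type":"number"}}}}},"required":["increments"]}

```bash
mkdir -p pics; ls; python3 - <<'E'
from rig import state, optics, ticket, spotter, bot
import cv2,numpy as np
for n in("top","side"):
    im=optics.capture(n); cv2.imwrite(f"pics/{n}0.png",im[...,::-1]); p=optics.camera_params(n); print(n,p)
    for q in ("scale","slot","key","stand"):
        print(q,[(r["confidence"],np.round(r["pixel"],1)) for r in spotter.tip_of(n,q)][:3],[(r["extent"],r["confidence"]) for r in spotter.regions_of(n,q)][:3])
print(state(),bot.tcp_to_grasp)
E
```

```text
pics
top {'fx': 480.4305717293923, 'fy': 480.4305717293923, 'cx': 255.94596977269228, 'cy': 182.7935682186743, 'origin': array([0.27709656, 0.0070418 , 1.4219643 ]), 'attitude': array([-0.69699698,  0.71456801, -0.04766868,  0.03626933])}
scale [(0.58, array([259.2, 343.4]))] [([171.3, 137.1, 224.0, 200.5], 0.72), ([305.9, 161.1, 324.6, 177.6], 0.7), ([320.8, 227.0, 369.4, 291.3], 0.66)]
slot [(0.83, array([270.3, 345.4])), (0.67, array([170.9, 314.8])), (0.6, array([171.3, 193.7]))] [([183.6, 151.4, 207.1, 183.6], 0.79), ([332.6, 247.1, 352.7, 276.4], 0.65)]
key [(0.47, array([166.5, 315. ]))] [([314.7, 159.4, 319.4, 172.3], 0.63)]
stand [(0.77, array([171.5, 316.9]))] [([187.3, 150.3, 207.1, 181.7], 0.72), ([306.2, 159.4, 326.0, 182.1], 0.52)]
side {'fx': 450.6232946202068, 'fy': 450.6232946202068, 'cx': 245.67517746186635, 'cy': 182.73611692115765, 'origin': array([ 0.04507256, -1.27321888,  0.57187823]), 'attitude': array([ 0.80905532, -0.13566982,  0.08169349, -0.56599413])}
scale [(0.72, array([186.9, 242.8])), (0.67, array([254.8, 189.2]))] [([220.3, 172.7, 267.0, 197.1], 0.85
[... 476 characters left out ...]
 array([ 1.24778798,  0.33320177,  0.03988364,  1.46539958, -0.01339532,
        1.34331388, -0.05849772]), 'joint_vel': array([ 0.00048728,  0.00032718, -0.00109876,  0.00046991, -0.00116074,
       -0.00026641,  0.00047802]), 'effort': array([-6.86689259e-05, -6.56096148e+01,  1.33292757e+00, -4.04060590e+01,
       -5.97085222e-02,  3.48113466e-02,  5.56198825e-05]), 'eef_pos': array([ 0.14425245, -0.63375696,  0.22254473]), 'tool_rot': array([ 9.93745917e-01,  1.11664905e-01, -7.17445295e-07, -2.88277163e-05]), 'wrist_force': array([ 0.32061211,  0.27616154, -0.20641208]), 'ft_torque': array([0.01434483, 0.02874893, 0.01888302]), 'finger_force': 0.0, 'width': 0.08709505648164273} -0.0187
```

```bash
python3 - <<'E'
import cv2,numpy as np
t=cv2.imread("pics/top0.png");s=cv2.imread("pics/side0.png")
# top crop covering scene, enlarged
cv2.imwrite("pics/a.png",cv2.resize(t[110:310,150:400],None,fx=3.0,fy=3.0,interpolation=cv2.INTER_CUBIC))
cv2.imwrite("pics/b.png",cv2.resize(s[130:300,130:330],None,fx=3.5,fy=3.5,interpolation=cv2.INTER_CUBIC))
E
```

```text
(no output)
```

View pics/a.png

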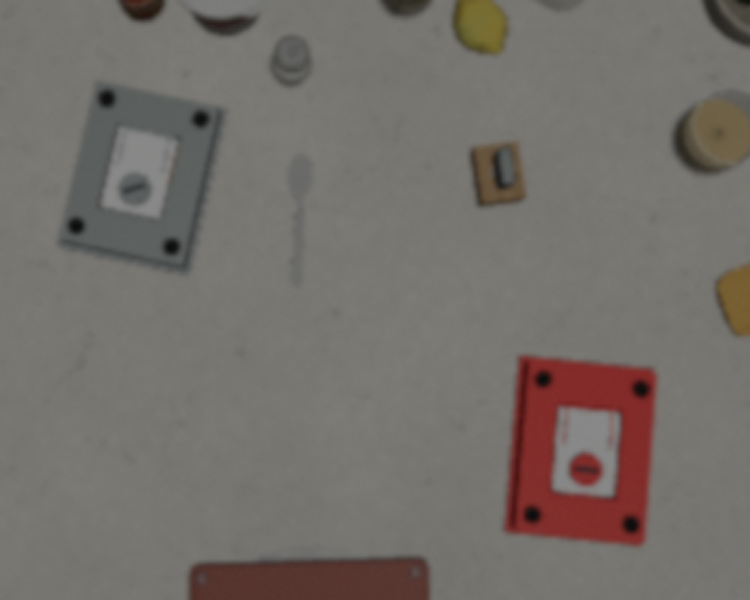

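View pics/b.png

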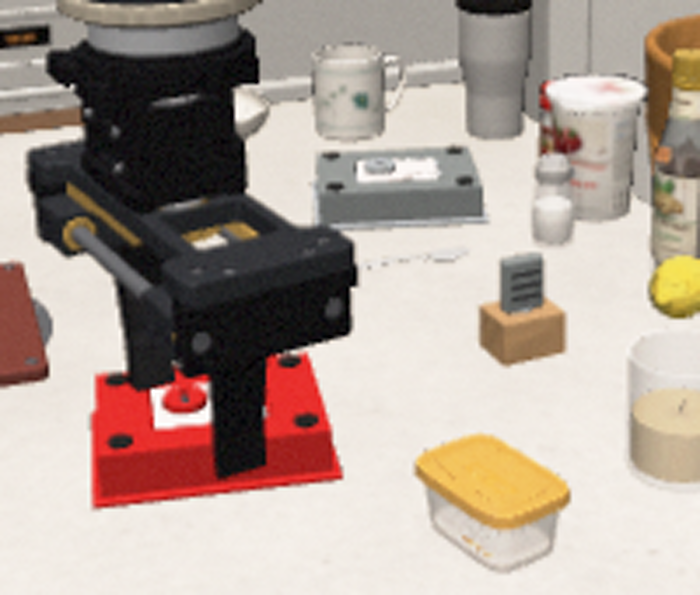

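The grey scale (top px ≈ (198,169)) is the one meant; the red one (top px ≈ (345,260)) is the look-alike. The stand with the key is at top px ≈ (316,168). The mill (247,130), lemon (310,118), candle (389,155) and spoon (249,180) are bystanders. Next I measure the poses and confirm with an enlarged crop.

```bash
cat > h.py <<'E'
from rig import state, optics, ticket, spotter, bot
import cv2,numpy as np
from scipy.spatial.transform import Rotation as R
P={n:optics.camera_params(n) for n in("top","side")}
def ray(n,u,v):
    p=P[n]; return R.from_quat(p["attitude"]).apply([(u-p["cx"])/p["fx"],(v-p["cy"])/p["fy"],1.])
def atz(n,u,v,z):
    d=ray(n,u,v); o=P[n]["origin"]; return o+d*(z-o[2])/d[2]
def proj(n,X):
    p=P[n]; c=R.from_quat(p["attitude"]).inv().apply(np.atleast_2d(X)-p["origin"])
    return np.c_[c[:,0]/c[:,2]*p["fx"]+p["cx"],c[:,1]/c[:,2]*p["fy"]+p["cy"]]
E
python3 - <<'E'
from h import *
np.set_printoptions(precision=4,suppress=True)
t=cv2.imread("pics/top0.png");s=cv2.imread("pics/side0.png")
def feet(im,x0,y0,x1,y1,th):
    g=255-im[y0:y1,x0:x1].max(2); 
    n,l,st,c=cv2.connectedComponentsWithStats((g>255-th).astype(np.uint8))
    return [(st[i,4],c[i]+[x0,y0]) for i in range(1,n) if 4<=st[i,4]<80]
for n,a in(("top",feet(t,168,135,228,203,45)),("side",feet(s,217,168,272,198,60))):
    for ar,c in a: print(n,ar,c,atz(n,*c,.041))
print("mid guess", atz("top",198,169,.03), "red",atz("top",345,260,.03),"stand",atz("top",316,168,.036))
for nm,px,z in(("mill",(247,130),.09),("candle",(389,155),.09),("lemon",(310,118),.03),("spoon",(249,180),0),("jar",(197,112),.1)): print(nm,atz("top",*px,z))
c=np.hstack([cv2.resize(t[135:205,168:230],(496,560),interpolation=2),cv2.resize(t[150:185,300:332],(288,315),interpolation=2).copy() if 0 else cv2.copyMakeBorder(cv2.resize(t[150:185,300:332],(288,315),interpolation=2),0,245,0,0,0)])
cv2.imwrite("pics/c.png",np.clip(c*1.5,0,255).astype(np.uint8))
E
```

```text
top 15 [185.1333 142.4667] [0.5651 0.1862 0.041 ]
top 14 [216.5    149.2857] [0.5428 0.0951 0.041 ]
top 15 [174.8667 184.5333] [0.4422 0.2168 0.041 ]
top 15 [206.6 191.6] [0.4195 0.1256 0.041 ]
side 4 [262.75 181.25] [0.5427 0.0906 0.041 ]
side 4 [225.5 183. ] [0.4187 0.1209 0.041 ]
side 15 [221.     196.5333] [0.3718 0.0073 0.041 ]
mid guess [0.4876 0.1507 0.03  ] red [ 0.2136 -0.2675  0.03  ] stand [ 0.4815 -0.194   0.036 ]
mill [0.5868 0.0049 0.09  ]
candle [ 0.5058 -0.3942  0.09  ]
lemon [ 0.6329 -0.1832  0.03  ]
spoon [0.4554 0.0024 0.    ]
jar [0.6393 0.1444 0.1   ]
```

View pics/c.png

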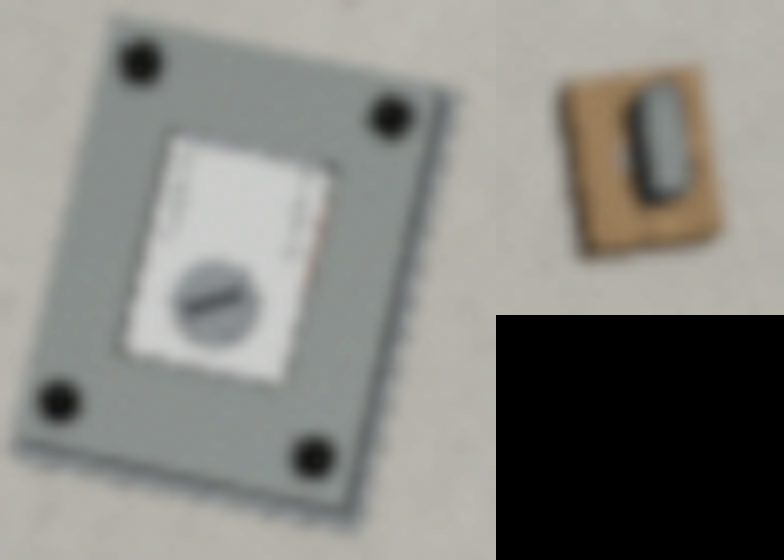

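```bash
python3 - <<'E'
from h import *
np.set_printoptions(precision=4,suppress=True)
t=cv2.imread("pics/top0.png")
f=8
# cap and slot
print("cap",atz("top",168+215/8-.5,135+303/8-.5,.045),"pred .4759 .1600")
g=cv2.resize(t[160:186,182:208],None,fx=f,fy=f,interpolation=cv2.INTER_CUBIC).max(2).astype(float)
yy,xx=np.mgrid[:g.shape[0],:g.shape[1]]; U=(xx+.5)/f-.5+182; V=(yy+.5)/f-.5+160
p0=proj("top",[.4759,.16,.045])[0]; r=np.hypot(U-p0[0],V-p0[1]); 
for th in (75,85,95):
    m=(r<4.2)&(g<th)
    if m.sum()<50: continue
    A=np.array([atz("top",u,v,.045)[:2] for u,v in zip(U[m][::7],V[m][::7])])
    w,v=np.linalg.eigh(np.cov(A.T)); d=v[:,1]; print("slot",th,m.sum(),A.mean(0),np.degrees(np.arctan2(d[1],d[0]))%180,np.sqrt(w))
print(np.percentile(g[r<4],[2,10,30,50]))
# stand (wood) & handle
hsv=cv2.cvtColor(t,cv2.COLOR_BGR2HSV); sub=hsv[150:188,300:335]
wood=((sub[...,1]>75)).astype(np.uint8); 
pts=cv2.findNonZero(wood); pw=np.array([atz("top",u+300,v+150,.036)[:2] for u,v in pts[:,0]],np.float32)
print("wood",cv2.minAreaRect(pw*1000))
E
```

```text
cap [0.4757 0.1597 0.045 ] pred .4759 .1600
slot 75 723 [0.476  0.1602] 105.6388752036748 [0.0015 0.0053]
slot 85 1341 [0.4761 0.1602] 105.51081471546912 [0.0023 0.0063]
slot 95 2442 [0.4754 0.1597] 104.36968239868216 [0.0042 0.0065]
[64. 67. 79. 88.]
wood ((482.96246337890625, -193.24148559570312), (54.12382507324219, 43.51242446899414), 5.854654312133789)
```

>>> step_arm(increments=[{"xyz": [0.107, -0.0887, 0], "spin": 0, "hand": 0}, {"xyz": [0.107, -0.0887, 0], "spin": 0, "hand": 0}, {"xyz": [0.107, -0.0887, 0], "spin": 0, "hand": 0}, {"xyz": [0.107, -0.0887, 0], "spin": 0, "hand": 0}, {"xyz": [0.107, -0.0887, 0], "spin": 0, "hand": 0}])

```text
time_s: 1.52
eef_pos: [0.3145, -0.4118, 0.2228]
tool_rot: [0.994, 0.112, 0.0, 0.0]
wrist_force: [0.4, -0.3, -0.0]
width: 0.0868
finger_force: 0.0
```

>>> step_arm(increments=[{"xyz": [0.107, -0.0887, 0], "spin": 0, "hand": 0}, {"xyz": [0.107, -0.0887, 0], "spin": 0, "hand": 0}, {"xyz": [0.107, -0.0887, 0], "spin": 0, "hand": 0}, {"xyz": [0.107, -0.0887, 0], "spin": 0, "hand": 0}, {"xyz": [0.107, -0.0887, 0], "spin": 0.243, "hand": 0}])

```text
time_s: 2.15
eef_pos: [0.4838, -0.1914, 0.2229]
tool_rot: [0.999, 0.05, 0.0, 0.0]
wrist_force: [0.2, -1.5, 0.0]
width: 0.087
finger_force: 0.0
```

>>> step_arm(increments=[{"xyz": [-0.0025, 0.0035, 0.11], "spin": 0, "hand": 0}, {"xyz": [0, 0, 0.12], "spin": 0, "hand": 0}, {"xyz": [0, 0, 0.11], "spin": 0, "hand": 0}, {"xyz": [0, 0, 0.1], "spin": 0, "hand": 0}, {"xyz": [0, 0, 0], "spin": 0, "hand": 0}])

```text
time_s: 2.78
eef_pos: [0.4798, -0.1935, 0.0442]
tool_rot: [0.999, 0.051, -0.002, -0.001]
wrist_force: [-0.8, -0.8, -0.0]
width: 0.0871
finger_force: 0.0
```

```bash
python3 - <<'E'
from h import *
im=optics.capture("side")[...,::-1]
cv2.imwrite("pics/d.png",cv2.resize(im[150:250,220:340],None,fx=6,fy=6,interpolation=2)); print(state()["eef_pos"],proj("side",state()["eef_pos"]))
E
```

```text
[ 0.48144723 -0.19402446  0.04637393] [[277.23471771 214.45352012]]
```

View pics/d.png

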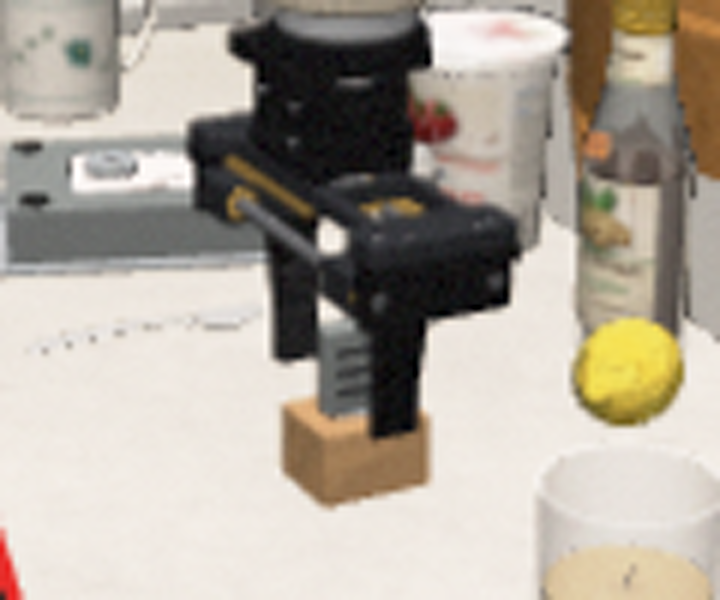

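The fingers straddle the key handle (crop (345,370), above the stand), so I close.

>>> step_arm(increments=[{"xyz": [0, 0, 0], "spin": 0, "hand": 255}, {"xyz": [0, 0, 0], "spin": 0, "hand": 255}, {"xyz": [0, 0, 0], "spin": 0, "hand": 255}, {"xyz": [0, 0, 0], "spin": 0, "hand": 255}, {"xyz": [0, 0, 0], "spin": 0, "hand": 255}])

```text
time_s: 3.45
eef_pos: [0.482, -0.1944, 0.0467]
tool_rot: [0.999, 0.051, 0.0, 0.0]
wrist_force: [0.3, 0.5, 0.8]
width: 0.0452
finger_force: 0.0
```

>>> step_arm(increments=[{"xyz": [0, 0, 0], "spin": 0, "hand": 255}, {"xyz": [0, 0, 0], "spin": 0, "hand": 255}, {"xyz": [0, 0, 0], "spin": 0, "hand": 255}, {"xyz": [0, 0, 0], "spin": 0, "hand": 255}, {"xyz": [0, 0, 0], "spin": 0, "hand": 255}])

```text
time_s: 4.08
eef_pos: [0.482, -0.1943, 0.0465]
tool_rot: [0.999, 0.051, 0.0, -0.0]
wrist_force: [0.3, 0.1, -0.4]
width: 0.0139
finger_force: 30.0
```

```bash
python3 -c "
from rig import state
s=state();print(s)"
```

```text
{'time_s': 4.075, 'joint_positions': array([ 0.63798603,  0.26703169, -0.38194211,  1.95599099,  0.12201607,
        0.9405595 , -1.27227506]), 'joint_vel': array([-0.00122586, -0.00085761,  0.00043407,  0.00146421, -0.00025373,
        0.00135426, -0.00159226]), 'effort': array([-1.08558289e-01, -5.17928767e+01, -3.31940621e+00, -3.33439815e+01,
       -1.02494617e-01,  1.07676919e-03,  1.63605462e-03]), 'eef_pos': array([ 0.48197986, -0.19434167,  0.04654049]), 'tool_rot': array([ 9.98692085e-01,  5.11284676e-02,  2.02667769e-06, -9.60793541e-06]), 'wrist_force': array([ 0.3421872 ,  0.11794505, -0.41207897]), 'ft_torque': array([-0.03341068,  0.00177769,  0.05025338]), 'finger_force': 29.999885014258325, 'width': 0.013927376772097896}
```

>>> step_arm(increments=[{"xyz": [0, 0, -0.05], "spin": 0, "hand": 255}, {"xyz": [0, 0, -0.12], "spin": 0, "hand": 255}, {"xyz": [0, 0, -0.14], "spin": 0, "hand": 255}, {"xyz": [0, 0, -0.09], "spin": 0, "hand": 255}, {"xyz": [0.0126, -0.147, 0], "spin": 0, "hand": 255}])

```text
time_s: 4.7
eef_pos: [0.4824, -0.1389, 0.2095]
tool_rot: [0.999, 0.047, 0.002, 0.001]
wrist_force: [1.4, 1.9, -1.1]
width: 0.0136
finger_force: 30.0
```

>>> step_arm(increments=[{"xyz": [0.0126, -0.147, 0], "spin": 0, "hand": 255}, {"xyz": [0.0126, -0.147, 0], "spin": 0, "hand": 255}, {"xyz": [0.0126, -0.147, 0], "spin": 0, "hand": 255}, {"xyz": [0.0126, -0.147, 0], "spin": 0, "hand": 255}, {"xyz": [0.0126, -0.147, 0], "spin": 0, "hand": 255}])

```text
time_s: 5.32
eef_pos: [0.4757, 0.1615, 0.2067]
tool_rot: [0.999, 0.051, 0.0, 0.0]
wrist_force: [0.9, 0.7, -0.9]
width: 0.0137
finger_force: 30.0
```

>>> step_arm(increments=[{"xyz": [0, 0, 0], "spin": -0.348, "hand": 255}, {"xyz": [0, 0, 0], "spin": -0.348, "hand": 255}, {"xyz": [0, 0, 0], "spin": -0.348, "hand": 255}, {"xyz": [0, 0, 0], "spin": -0.348, "hand": 255}, {"xyz": [0, 0, 0], "spin": -0.348, "hand": 255}])

```text
time_s: 5.95
eef_pos: [0.4758, 0.1597, 0.2065]
tool_rot: [0.883, 0.47, -0.0, -0.0]
wrist_force: [0.4, -0.4, -1.2]
width: 0.014
finger_force: 30.0
```

>>> step_arm(increments=[{"xyz": [0, 0, 0], "spin": -0.348, "hand": 255}, {"xyz": [0, 0, 0], "spin": -0.348, "hand": 255}, {"xyz": [0, 0, 0], "spin": -0.348, "hand": 255}, {"xyz": [0, 0, 0], "spin": -0.348, "hand": 255}, {"xyz": [0, 0, 0], "spin": -0.348, "hand": 255}])

```text
time_s: 6.58
eef_pos: [0.4759, 0.1597, 0.2065]
tool_rot: [0.603, 0.798, -0.0, -0.0]
wrist_force: [-0.5, 0.4, -0.6]
width: 0.0141
finger_force: 30.0
```

```bash
python3 - <<'E'
from h import *
np.set_printoptions(precision=4,suppress=True)
s=state();e=s["eef_pos"];x=R.from_quat(s["tool_rot"]).apply([1,0,0]);print(e,s["tool_rot"],np.degrees(np.arctan2(x[1],x[0])),s["joint_positions"],s["width"],s["wrist_force"])
im=optics.capture("side")[...,::-1]
print(proj("side",[e,e-[0,0,.0355]]))
u,v=proj("side",e-[0,0,.0355])[0].astype(int)
cv2.imwrite("pics/e_raw.png",im); print(u-40,v-35)
cv2.imwrite("pics/e.png",cv2.resize(im[v-35:v+40,u-40:u+45],None,fx=8,fy=8,interpolation=2))
print(spotter.tip_of("side","key")[:2])
E
```

```text
[0.4759 0.1597 0.2065] [ 0.6026  0.798  -0.0001 -0.0001] 105.88733120561099 [ 0.3845  0.1073 -0.8377  1.8053  0.0835  1.2656 -0.1983] 0.014080511950753717 [-0.4714  0.3515 -0.5557]
[[236.8174 131.4643]
 [237.1098 141.6015]]
197 106
[{'pixel': [142.6, 238.6], 'confidence': 0.55}]
```

View pics/e.png

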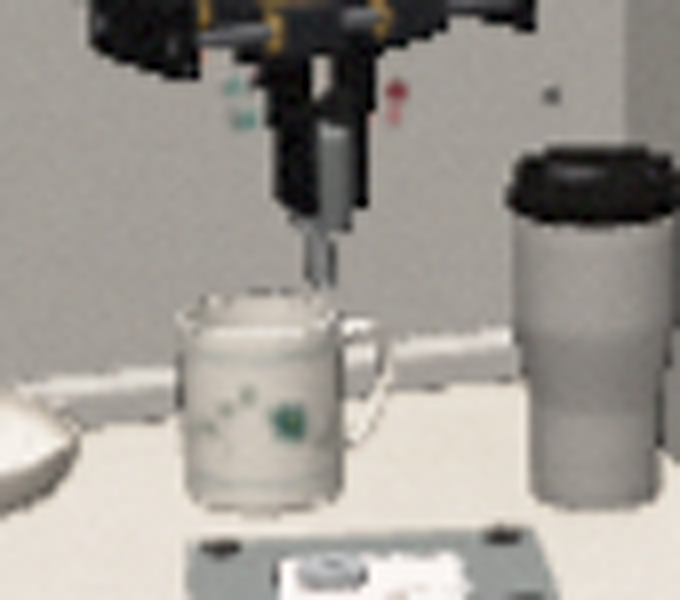

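The key hangs upright in the fingers, with the blade tip at crop (320,283), i.e. px (237,141), as predicted. Now its offset along the fingers, from the earlier pictures.

```bash
python3 - <<'E'
from h import *
np.set_printoptions(precision=4,suppress=True)
print("top handle centre",atz("top",318.3,165.1,.082), "vs hand .482 -.1943")
s=cv2.imread("pics/side0.png").astype(int)
a=np.radians(5.87);ax=np.array([np.cos(a),np.sin(a),0]);ay=np.array([-np.sin(a),np.cos(a),0]);c=np.array([.482,-.1943,0])
for z in(.075,.065,.055):
    pr=proj("side",[c+i*.018*ax+j*.007*ay+[0,0,z] for i in(-1,1) for j in(-1,1)])
    row=int(round(pr[:,1].mean())); print(row,pr[:,0],s[row,268:292].mean(1).astype(int))
E
```

```text
top handle centre [ 0.4829 -0.1942  0.082 ] vs hand .482 -.1943
205 [272.9071 270.607  284.3536 281.9697] [232 232 233 233 204 133 146 143 136 127 121 114 107 107 102  95  99 181
 227 230 229 229 230 228]
208 [272.9089 270.615  284.324  281.9469] [230 232 232 233 207 117 104 105  82  65  58  52  59  59  73  85  94 182
 226 230 230 231 229 227]
212 [272.9106 270.623  284.2946 281.9241] [229 231 231 233 207 118 105 100  66  58  60  69  82  86  91  86  96 183
 226 231 230 230 229 231]
```

>>> step_arm(increments=[{"xyz": [0, 0, 0], "spin": -0.37, "hand": 255}, {"xyz": [0, 0, 0], "spin": -0.37, "hand": 255}, {"xyz": [0, 0, 0], "spin": -0.37, "hand": 255}, {"xyz": [0, 0, 0], "spin": -0.37, "hand": 255}, {"xyz": [0, 0, 0], "spin": -0.37, "hand": 255}])

```text
time_s: 7.3
eef_pos: [0.4759, 0.1597, 0.2065]
tool_rot: [0.185, 0.983, -0.0, -0.0]
wrist_force: [0.2, -0.1, -0.3]
width: 0.0136
finger_force: 30.0
```

>>> step_arm(increments=[{"xyz": [0, 0, 0], "spin": 0, "hand": 255}])

```text
time_s: 7.42
eef_pos: [0.476, 0.1596, 0.2065]
tool_rot: [0.188, 0.982, -0.0, -0.0]
wrist_force: [-0.4, 0.5, -0.6]
width: 0.0138
finger_force: 30.0
```

```bash
python3 - <<'E'
from h import *
np.set_printoptions(precision=4,suppress=True)
s=state();e=s["eef_pos"];x=R.from_quat(s["tool_rot"]).apply([1,0,0]);print(e,np.degrees(np.arctan2(x[1],x[0])))
im=optics.capture("side")[...,::-1]
u,v=proj("side",e)[0].astype(int); print(proj("side",[e,e-[0,0,.0355],e-[0,0,.0355]+.009*x,e-[0,0,.0355]-.009*x]),u-30,v-25)
cv2.imwrite("pics/f.png",cv2.resize(im[v-25:v+20,u-30:u+30],None,fx=12,fy=12,interpolation=2))
for r in range(v-10,v+12,2): print(r,im[r,u-14:u+16].astype(int).mean(1).astype(int))
E
```

```text
[0.476  0.1596 0.2065] 158.2833344596072
[[236.8554 131.4578]
 [237.1475 141.5953]
 [234.5278 141.6072]
 [239.7692 141.5833]] 206 106
121 [156 155 157 144 117 118 121 140 152 111 118  60  18   8  25  17  16   7
  84 133 149 151 156 144 134 153 154 160 158 155]
123 [153 156 155 158 151 156 158 158 158 126 126  69  23  12  19  13  16  14
 107  56 143 155 154 155 155 158 156 151 157 157]
125 [155 156 157 157 157 156 155 159 156 119  87  40  21  17  18  17  17  14
  94  60 146 156 156 154 158 157 155 157 158 157]
127 [157 155 156 158 155 158 156 157 157 119 106  69  28  12  20  17  23  17
  90  63 149 156 157 154 157 158 157 157 155 154]
129 [156 156 160 155 153 158 153 158 155 115 101  64  29  21  13  10  24  20
  76  62 144 156 158 157 156 156 158 156 155 157]
131 [154 154 158 157 155 158 157 157 155 115  81  48  21  19  20  23  17  24
  73  62 143 158 156 156 155 157 156 154 156 153]
133 [156 159 156 157 153 156 156 157 158 113 105  96  93  92  91  92  92  92
  95  64 143 156 153 156 155 155 157 158 155 157]
135 [154 158 156 154 156 157 154 156 155 143 143 144 140 139 141 135 134 141
 143 154 156 155 157 157 154 154 156 158 159 157]
137 [155 158 156 157 156 156 158 154 157 158 154 157 153 145 145 144 138 153
 157 157 157 155 156 157 156 156 156 158 156 155]
139 [158 157 155 156 155 157 157 158 156 156 155 154 154 145 144 140 145 154
 154 156 154 156 156 153 155 156 155 156 155 156]
141 [156 156 157 158 152 153 154 156 155 157 155 155 131 120 117 118 117 151
 156 156 158 159 157 157 158 156 159 156 156 158]
```

View pics/f.png

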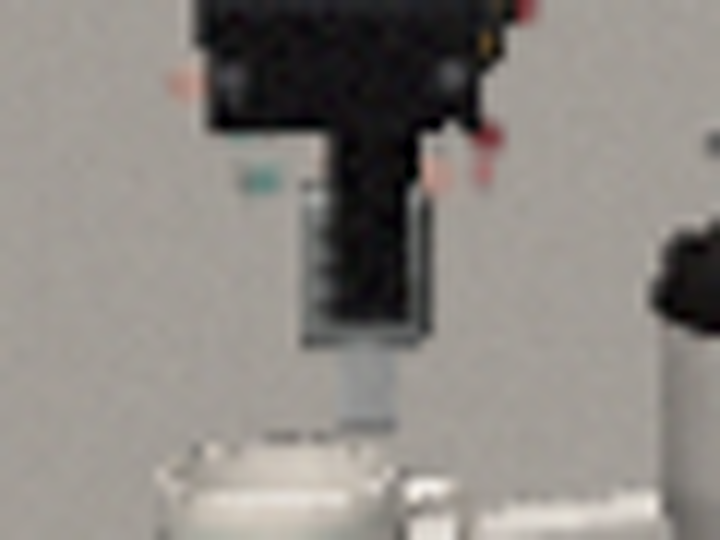

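```bash
python3 - <<'E'
from h import *
np.set_printoptions(precision=3,suppress=True)
c=np.array([.4759,.16,.045])
print(proj("side",[c,c+[.01,0,0],c+[0,.01,0]]))
s=cv2.imread("pics/e_raw.png").astype(int)
for r in range(171,184): print(r,s[r,226:256].mean(1).astype(int))
E
```

```text
[[238.094 176.282]
 [240.801 175.933]
 [237.255 175.407]]
171 [225 221 220 219 220 218 225 226 226 225 224 223 224 224 224 225 225 224
 222 223 222 221 220 223 220 220 221 222 222 222]
172 [226 226 226 226 226 227 227 226 226 219 214 215 213 214 203 200 200 201
 200 198 188 186 186 187 185 175 173 174 175 173]
173 [151 183 189 178 175 176 173 177 175 169 169 169 170 169 165 164 162 163
 162 162 158 157 160 156 156 154 153 154 150 153]
174 [ 61 145 157 153 153 152 154 154 152 155 150 153 153 151 155 153 151 153
 150 154 154 152 151 157 150 160 161 159 149 153]
175 [130 153 153 152 152 149 150 170 174 170 185 178 188 190 182 178 206 205
 182 188 228 207 202 183 185 200 232 218 176 155]
176 [151 150 149 154 156 138 228 238 206 192 200 174 151 165 195 197 201 238
 241 240 244 242 241 241 240 240 245 243 215 162]
177 [153 155 154 154 154 118 238 236 182 181 184 190 183 175 171 181 141 240
 246 246 246 246 246 246 246 246 246 245 212 153]
178 [153 152 153 154 152  99 240 243 187 157 155 163 160 155 148 140 125 239
 246 246 246 245 245 246 246 246 246 246 228 180]
179 [152 154 153 155 154 137 242 246 213 181 157 166 173 166 183 166 230 244
 246 246 237 234 235 226 235 246 238 238 225 209]
180 [153 152 154 154 154 163 243 246 242 240 238 240 240 239 241 239 246 244
 244 225 213 209 242 243 244 247 245 238 232 167]
181 [154 156 154 156 152 162 220 238 239 234 226 223 224 220 218 203 197 193
 185 164 154 164 188 191 194 192 193 182 184 153]
182 [ 87  95 144 153 154 154 170 180 181 177 170 167 167 164 166 160 159 154
 152 150 147 153 152 154 152 153 152 153 153 150]
183 [ 43  44 116 148 152 153 153 154 153 153 150 152 153 151 155 153 154 152
 154 153 153 152 149 149 151 153 152 147 145 144]
```

>>> step_arm(increments=[{"xyz": [0, 0, 0], "spin": 0.3686, "hand": 255}, {"xyz": [0, 0, 0], "spin": 0.3686, "hand": 255}, {"xyz": [0, 0, 0], "spin": 0.3686, "hand": 255}, {"xyz": [0, 0, 0], "spin": 0.3686, "hand": 255}, {"xyz": [0, 0, 0], "spin": 0.3686, "hand": 255}])

```text
time_s: 8.1
eef_pos: [0.476, 0.1597, 0.2066]
tool_rot: [0.609, 0.793, 0.0, -0.0]
wrist_force: [0.3, 0.1, -0.9]
width: 0.0137
finger_force: 30.0
```

>>> step_arm(increments=[{"xyz": [-0.0055, 0, 0.08], "spin": 0, "hand": 255}, {"xyz": [0, 0, 0.1], "spin": 0, "hand": 255}, {"xyz": [0, 0, 0.08], "spin": 0, "hand": 255}, {"xyz": [0, 0, 0.03], "spin": 0, "hand": 255}, {"xyz": [0, 0, 0], "spin": 0, "hand": 255}])

```text
time_s: 8.72
eef_pos: [0.4765, 0.1577, 0.0905]
tool_rot: [0.604, 0.797, -0.0, -0.0]
wrist_force: [-0.4, 0.3, -0.6]
width: 0.0138
finger_force: 30.0
```

```bash
python3 - <<'E'
from h import *
np.set_printoptions(precision=4,suppress=True)
s=state();e=s["eef_pos"];x=R.from_quat(s["tool_rot"]).apply([1,0,0]);print(e,np.degrees(np.arctan2(x[1],x[0])),s["wrist_force"])
im=optics.capture("side")[...,::-1]
cv2.imwrite("pics/g.png",cv2.resize(im[150:195,210:270],None,fx=12,fy=12,interpolation=2))
E
```

```text
[0.4765 0.1577 0.0905] 105.61890693979232 [-0.381   0.2887 -0.5829]
```

View pics/g.png

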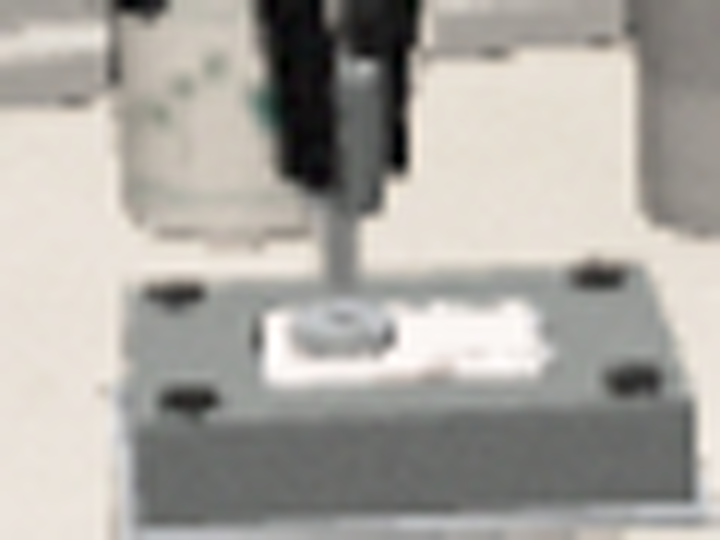

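The blade (crop (341,285)) is right above the cap (crop (342,325)). I lower it gently.

>>> step_arm(increments=[{"xyz": [0, 0, 0.015], "spin": 0, "hand": 255}, {"xyz": [0, 0, 0.008], "spin": 0, "hand": 255}, {"xyz": [0, 0, 0.005], "spin": 0, "hand": 255}, {"xyz": [0, 0, 0.003], "spin": 0, "hand": 255}, {"xyz": [0, 0, 0], "spin": 0, "hand": 255}])

```text
time_s: 9.4
eef_pos: [0.4766, 0.1576, 0.0782]
tool_rot: [0.604, 0.797, -0.0, -0.0]
wrist_force: [0.1, -0.2, -0.1]
width: 0.0136
finger_force: 30.0
```

>>> step_arm(increments=[{"xyz": [0, 0, 0.003], "spin": 0, "hand": 255}, {"xyz": [0, 0, 0.003], "spin": 0, "hand": 255}, {"xyz": [0, 0, 0.002], "spin": 0, "hand": 255}, {"xyz": [0, 0, 0], "spin": 0, "hand": 255}, {"xyz": [0, 0, 0], "spin": 0, "hand": 255}])

```text
time_s: 10.02
eef_pos: [0.4766, 0.1576, 0.075]
tool_rot: [0.604, 0.797, 0.0, -0.0]
wrist_force: [0.1, -0.2, -0.9]
width: 0.0136
finger_force: 30.0
```

>>> step_arm(increments=[{"xyz": [0, 0.0007, 0.001], "spin": -0.2, "hand": 255}, {"xyz": [0, 0.0007, 0], "spin": -0.2, "hand": 255}, {"xyz": [0, 0.0007, 0], "spin": -0.2, "hand": 255}, {"xyz": [0, 0.0007, 0], "spin": -0.2, "hand": 255}, {"xyz": [0, 0.0007, 0], "spin": -0.2, "hand": 255}])

```text
time_s: 10.65
eef_pos: [0.4776, 0.1581, 0.0745]
tool_rot: [0.386, 0.922, -0.0, -0.0]
wrist_force: [-1.3, 0.6, 1.0]
width: 0.014
finger_force: 30.0
```

```bash
python3 -c "
from h import *
s=state();x=R.from_quat(s['tool_rot']).apply([1,0,0]);print(s['eef_pos'],np.degrees(np.arctan2(x[1],x[0])),s['wrist_force'],s['ft_torque'],s['width'])"
```

```text
[0.47758664 0.15808733 0.0745069 ] 134.58408478106065 [-1.34143246  0.56236963  1.01546768] [-0.06203445  0.13977357 -0.09432288] 0.014012194203087563
```

>>> step_arm(increments=[{"xyz": [0, 0.0007, 0], "spin": -0.2, "hand": 255}, {"xyz": [0, 0.0007, 0], "spin": -0.2, "hand": 255}, {"xyz": [0, 0.0007, 0], "spin": -0.2, "hand": 255}, {"xyz": [0, 0.0007, 0], "spin": -0.2, "hand": 255}, {"xyz": [0, 0.0007, 0], "spin": -0.16, "hand": 255}])

```text
time_s: 11.28
eef_pos: [0.4783, 0.1591, 0.0745]
tool_rot: [0.156, 0.988, -0.0, -0.0]
wrist_force: [-1.6, -1.4, 0.6]
width: 0.0137
finger_force: 30.0
```

```bash
python3 -c "
from h import *
s=state();x=R.from_quat(s['tool_rot']).apply([1,0,0]);print(s['eef_pos'],np.degrees(np.arctan2(x[1],x[0])),s['wrist_force'],s['ft_torque'],s['width'])"
```

```text
[0.47830314 0.15908367 0.07448293] 162.05710708398075 [-1.63837314 -1.40130287  0.56491769] [-0.16169789  0.21943412 -0.03918469] 0.013703037123451422
```

>>> step_arm(increments=[{"xyz": [0, 0, -0.001], "spin": 0.15, "hand": 255}, {"xyz": [0, 0, -0.03], "spin": 0, "hand": 255}, {"xyz": [0, 0, -0.1], "spin": 0, "hand": 255}, {"xyz": [0, 0, -0.12], "spin": 0, "hand": 255}, {"xyz": [0, 0, -0.08], "spin": 0, "hand": 255}])

```text
time_s: 11.9
eef_pos: [0.4791, 0.16, 0.2099]
tool_rot: [0.193, 0.981, 0.0, 0.001]
wrist_force: [0.1, -0.4, -0.8]
width: 0.0139
finger_force: 30.0
```

```bash
python3 -c "
from h import *
s=state();x=R.from_quat(s['tool_rot']).apply([1,0,0]);print(s['eef_pos'],np.degrees(np.arctan2(x[1],x[0])),s['wrist_force'],s['joint_positions'])"
```

```text
[0.47910673 0.16001522 0.20993654] 157.74710884186604 [ 0.06808712 -0.39916659 -0.7612044 ] [ 0.55159929  0.14343899 -1.02788958  1.79035559  0.1291763   1.27672794
  0.67335469]
```

>>> step_arm(increments=[{"xyz": [-0.0571, -0.136, 0], "spin": 0, "hand": 255}, {"xyz": [-0.0571, -0.136, 0], "spin": 0, "hand": 255}, {"xyz": [-0.0571, -0.136, 0], "spin": 0, "hand": 255}, {"xyz": [-0.0571, -0.136, 0], "spin": 0, "hand": 255}, {"xyz": [-0.0571, -0.136, 0], "spin": 0, "hand": 255}])

```text
time_s: 12.52
eef_pos: [0.4807, -0.1374, 0.2082]
tool_rot: [0.193, 0.981, -0.0, 0.001]
wrist_force: [1.3, -0.2, -1.1]
width: 0.0137
finger_force: 30.0
```

>>> step_arm(increments=[{"xyz": [-0.0571, -0.136, 0], "spin": 0, "hand": 255}, {"xyz": [0, 0, 0], "spin": 0.3535, "hand": 255}, {"xyz": [0, 0, 0], "spin": 0.3535, "hand": 255}, {"xyz": [0, 0, 0], "spin": 0.3535, "hand": 255}, {"xyz": [0, 0, 0], "spin": 0.3535, "hand": 255}])

```text
time_s: 13.15
eef_pos: [0.4813, -0.1944, 0.2079]
tool_rot: [0.523, 0.852, 0.0, 0.0]
wrist_force: [0.6, 0.9, -0.8]
width: 0.0137
finger_force: 30.0
```

>>> step_arm(increments=[{"xyz": [0, 0, 0], "spin": 0.3535, "hand": 255}, {"xyz": [0, 0, 0], "spin": 0.3535, "hand": 255}, {"xyz": [0, 0, 0], "spin": 0.3535, "hand": 255}, {"xyz": [0, 0, 0], "spin": 0.3535, "hand": 255}, {"xyz": [0, 0, 0], "spin": 0.3535, "hand": 255}])

```text
time_s: 13.78
eef_pos: [0.4812, -0.1944, 0.2079]
tool_rot: [0.837, 0.547, 0.0, 0.0]
wrist_force: [0.0, -1.1, 0.4]
width: 0.0141
finger_force: 30.0
```

>>> step_arm(increments=[{"xyz": [0, 0, 0], "spin": 0.3535, "hand": 255}, {"xyz": [0, 0, 0], "spin": 0.3535, "hand": 255}, {"xyz": [0, 0, 0], "spin": 0.3535, "hand": 255}, {"xyz": [0, 0, 0], "spin": 0.3535, "hand": 255}, {"xyz": [0, 0, 0], "spin": 0.3535, "hand": 255}])

```text
time_s: 14.4
eef_pos: [0.4813, -0.1943, 0.2079]
tool_rot: [0.991, 0.136, 0.0, 0.0]
wrist_force: [0.2, 0.6, -0.3]
width: 0.014
finger_force: 30.0
```

>>> step_arm(increments=[{"xyz": [0, 0, 0], "spin": 0.3535, "hand": 255}, {"xyz": [0, 0, 0], "spin": 0, "hand": 255}])

```text
time_s: 14.65
eef_pos: [0.4812, -0.1944, 0.2077]
tool_rot: [0.999, 0.051, 0.0, 0.0]
wrist_force: [0.5, 0.1, -0.2]
width: 0.0137
finger_force: 30.0
```

```bash
python3 -c "
from h import *
s=state();e=s['eef_pos'];x=R.from_quat(s['tool_rot']).apply([1,0,0]);a=np.degrees(np.arctan2(x[1],x[0]));d=np.array([.482,-.1943,.0465])-e
R0=R.from_quat(s['tool_rot']);print(e,a,R0.inv().apply(d)/.4,(a-5.87)/28.65)
im=optics.capture('side')[...,::-1];cv2.imwrite('pics/i.png',cv2.resize(im[110:240,200:330],None,fx=4.5,fy=4.5,interpolation=2))"
```

```text
[ 0.48124426 -0.19440452  0.20773683] 5.862743975475286 [ 1.59903437e-03 -1.67499821e-04  4.03093385e-01] -0.0002532643813163611
```

View pics/i.png

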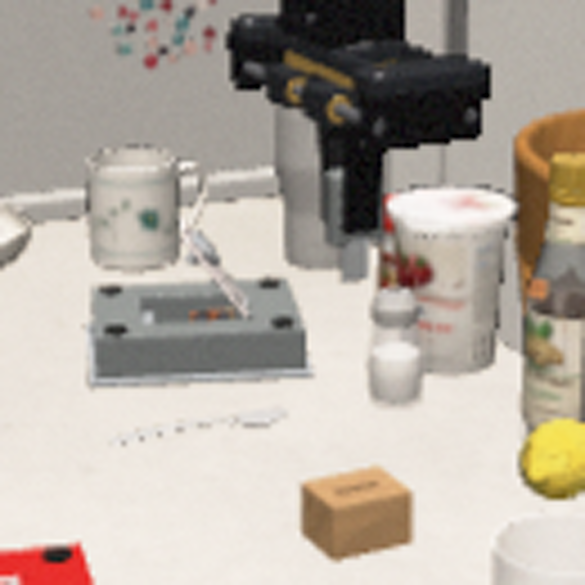

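The hatch is swinging open (crop (215,270)), and the key hangs over the empty stand (crop (357,490)). I lower it into the pocket.

>>> step_arm(increments=[{"xyz": [0.0016, 0, 0.09], "spin": 0, "hand": 255}, {"xyz": [0, 0, 0.11], "spin": 0, "hand": 255}, {"xyz": [0, 0, 0.08], "spin": 0, "hand": 255}, {"xyz": [0, 0, 0.03], "spin": 0, "hand": 255}, {"xyz": [0, 0, 0], "spin": 0, "hand": 255}])

```text
time_s: 15.32
eef_pos: [0.4817, -0.1945, 0.0831]
tool_rot: [0.999, 0.051, -0.0, -0.0]
wrist_force: [0.3, -0.9, -0.7]
width: 0.0138
finger_force: 30.0
```

>>> step_arm(increments=[{"xyz": [0, 0, 0.02], "spin": 0, "hand": 255}, {"xyz": [0, 0, 0.012], "spin": 0, "hand": 255}, {"xyz": [0, 0, 0.01], "spin": 0, "hand": 255}, {"xyz": [0, 0, 0.01], "spin": 0, "hand": 255}, {"xyz": [0, 0, 0], "spin": 0, "hand": 255}])

```text
time_s: 15.95
eef_pos: [0.4815, -0.1945, 0.0619]
tool_rot: [0.999, 0.05, -0.0, -0.0]
wrist_force: [-0.4, 0.2, -0.5]
width: 0.014
finger_force: 30.0
```

Tip is 10 mm below the stand's top with no force; on to the bottom (0.0155 m).

>>> step_arm(increments=[{"xyz": [0, 0, 0.012], "spin": 0, "hand": 255}, {"xyz": [0, 0, 0.012], "spin": 0, "hand": 255}, {"xyz": [0, 0, 0.01], "spin": 0, "hand": 255}, {"xyz": [0, 0, 0.004], "spin": 0, "hand": 255}, {"xyz": [0, 0, 0], "spin": 0, "hand": 255}])

```text
time_s: 16.58
eef_pos: [0.4817, -0.1945, 0.0469]
tool_rot: [0.999, 0.05, -0.0, -0.0]
wrist_force: [0.6, 0.3, -1.9]
width: 0.0138
finger_force: 30.0
```

>>> step_arm(increments=[{"xyz": [0, 0, 0], "spin": 0, "hand": 0}, {"xyz": [0, 0, 0], "spin": 0, "hand": 0}, {"xyz": [0, 0, 0], "spin": 0, "hand": 0}, {"xyz": [0, 0, 0], "spin": 0, "hand": 0}, {"xyz": [0, 0, 0], "spin": 0, "hand": 0}])

```text
time_s: 17.2
eef_pos: [0.4816, -0.1946, 0.047]
tool_rot: [0.999, 0.05, -0.0, -0.0]
wrist_force: [-0.5, -0.3, 0.4]
width: 0.0557
finger_force: 0.0
```

>>> step_arm(increments=[{"xyz": [0, 0, 0], "spin": 0, "hand": 0}, {"xyz": [0, 0, -0.03], "spin": 0, "hand": 0}, {"xyz": [0, 0, -0.1], "spin": 0, "hand": 0}, {"xyz": [0, 0, -0.12], "spin": 0, "hand": 0}, {"xyz": [0, 0, -0.12], "spin": 0, "hand": 0}])

```text
time_s: 17.82
eef_pos: [0.4816, -0.1943, 0.1974]
tool_rot: [0.999, 0.05, 0.0, 0.0]
wrist_force: [0.8, 0.2, 0.1]
width: 0.0868
finger_force: 0.0
```

>>> step_arm(increments=[{"xyz": [0, 0, 0], "spin": 0, "hand": 0}, {"xyz": [0, 0, 0], "spin": 0, "hand": 0}, {"xyz": [0, 0, 0], "spin": 0, "hand": 0}, {"xyz": [0, 0, 0], "spin": 0, "hand": 0}, {"xyz": [0, 0, 0], "spin": 0, "hand": 0}])

```text
time_s: 18.45
eef_pos: [0.4815, -0.1944, 0.1944]
tool_rot: [0.999, 0.05, -0.0, -0.0]
wrist_force: [-0.7, 0.4, -0.2]
width: 0.0871
finger_force: 0.0
```

```bash
python3 -c "
from h import *
s=state();print(s['eef_pos'],s['width'])
im=optics.capture('side')[...,::-1];cv2.imwrite('pics/j.png',cv2.resize(im[110:240,200:330],None,fx=4.5,fy=4.5,interpolation=2))"
```

```text
[ 0.48145291 -0.19439673  0.19441463] 0.08711547816970816
```

View pics/j.png

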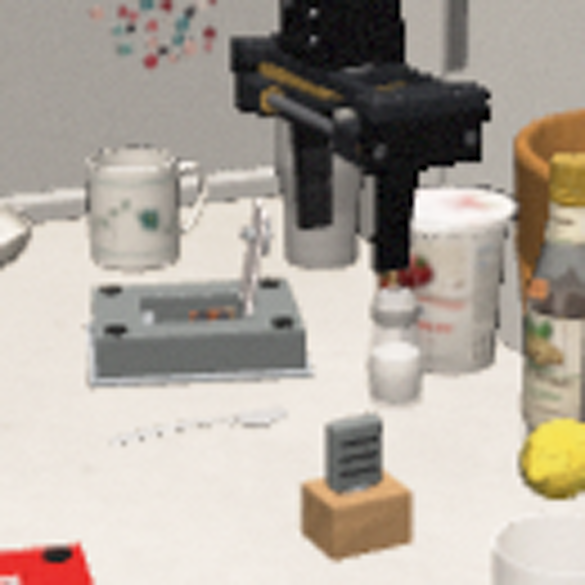

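The key stands upright and home (crop (355,455)). The hatch is about upright (crop (253,260)) and still moving, so I give it time.

>>> step_arm(increments=[{"xyz": [0, 0, 0], "spin": 0, "hand": 0}, {"xyz": [0, 0, 0], "spin": 0, "hand": 0}, {"xyz": [0, 0, 0], "spin": 0, "hand": 0}, {"xyz": [0, 0, 0], "spin": 0, "hand": 0}, {"xyz": [0, 0, 0], "spin": 0, "hand": 0}])

```text
time_s: 19.12
eef_pos: [0.4817, -0.1946, 0.195]
tool_rot: [0.999, 0.05, 0.0, -0.0]
wrist_force: [0.4, 0.1, -0.4]
width: 0.0874
finger_force: 0.0
```

>>> step_arm(increments=[{"xyz": [0, 0, 0], "spin": 0, "hand": 0}, {"xyz": [0, 0, 0], "spin": 0, "hand": 0}, {"xyz": [0, 0, 0], "spin": 0, "hand": 0}, {"xyz": [0, 0, 0], "spin": 0, "hand": 0}, {"xyz": [0, 0, 0], "spin": 0, "hand": 0}])

```text
time_s: 19.75
eef_pos: [0.4817, -0.1945, 0.195]
tool_rot: [0.999, 0.05, 0.0, -0.0]
wrist_force: [0.3, 0.5, -0.3]
width: 0.087
finger_force: 0.0
```

>>> step_arm(increments=[{"xyz": [0, 0, 0], "spin": 0, "hand": 0}, {"xyz": [0, 0, 0], "spin": 0, "hand": 0}, {"xyz": [0, 0, 0], "spin": 0, "hand": 0}, {"xyz": [0, 0, 0], "spin": 0, "hand": 0}, {"xyz": [0, 0, 0], "spin": 0, "hand": 0}])

```text
time_s: 20.38
eef_pos: [0.4816, -0.1945, 0.195]
tool_rot: [0.999, 0.05, -0.0, -0.0]
wrist_force: [0.3, -0.2, 0.6]
width: 0.0868
finger_force: 0.0
```

>>> step_arm(increments=[{"xyz": [0, 0, 0], "spin": 0, "hand": 0}, {"xyz": [0, 0, 0], "spin": 0, "hand": 0}, {"xyz": [0, 0, 0], "spin": 0, "hand": 0}, {"xyz": [0, 0, 0], "spin": 0, "hand": 0}, {"xyz": [0, 0, 0], "spin": 0, "hand": 0}])

```text
time_s: 21.0
eef_pos: [0.4817, -0.1946, 0.195]
tool_rot: [0.999, 0.05, 0.0, -0.0]
wrist_force: [-0.1, 0.7, 0.6]
width: 0.0871
finger_force: 0.0
```

>>> step_arm(increments=[{"xyz": [0, 0, 0], "spin": 0, "hand": 0}, {"xyz": [0, 0, 0], "spin": 0, "hand": 0}, {"xyz": [0, 0, 0], "spin": 0, "hand": 0}, {"xyz": [0, 0, 0], "spin": 0, "hand": 0}, {"xyz": [0, 0, 0], "spin": 0, "hand": 0}])

```text
time_s: 21.62
eef_pos: [0.4817, -0.1945, 0.195]
tool_rot: [0.999, 0.05, -0.0, -0.0]
wrist_force: [-0.3, 1.0, 0.0]
width: 0.0868
finger_force: 0.0
```

```bash
python3 -c "
from h import *
im=optics.capture('side')[...,::-1];cv2.imwrite('pics/k.png',cv2.resize(im[145:200,215:275],None,fx=10,fy=10,interpolation=2))"
```

```text
(no output)
```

View pics/k.png

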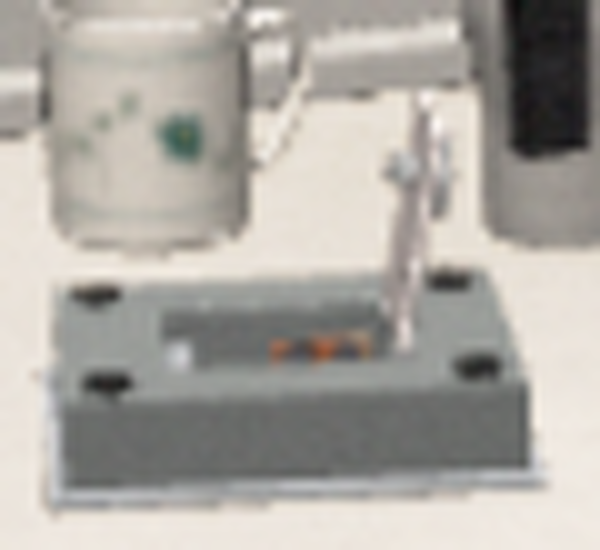

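The hatch leans past vertical (foot at crop (397,325), top at (422,95)), so it is about 1.7 rad open. I hand in.

```bash
python3 -c "
from rig import ticket
print(ticket.job_done())"
```

```text
the job is handed in; nothing more can be done
None
```

I handed the job in at about 22 s. The last pictures show the grey scale's hatch open at about 1.7 rad, the key upright and fully home in its stand, and the gripper clear. No verdict came back.

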